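# Shut and lock the access panel of an RF test enclosure

### The arm

A 6-joint arm with a two-finger parallel gripper is mounted at the origin on the work surface. World frame = base frame: x ahead of the robot, y to its left, z up, the work surface at z = 0. Lengths are in m, angles in rad, forces in N, time in s.
With the tool pointing down it reaches from about 0.375 to 0.75 m from the base axis. Payload 9 kg.
Tool frame: the origin (TCP) lies at the very end of the fingers, on their centre line; the grasp point (between the pads) lies 19 mm behind it (bot.tcp_to_grasp is the distance from the TCP to the grasp point, in m); z points along the fingers, y is the line along which they close (so a half turn about z gives the same grasp; the last joint's range is limited). The gripper opens to 85 mm and grips with 20 to 120 N. Pads are 22 mm wide; open, the fingers measure 114 mm over their backs; the gripper's body (76 mm by 85 mm) begins 54 mm behind the grasp point. The pads swing forward as they close: fully open they stand 13 mm farther back than shut.
Start: joints at [-0.218, 0.104, 0.097, 1.564, 0, 1.353], TCP at [0.6, 0, 0.231] pointing down, gripper open.
Joint ranges: [-2.99, 2.99], [-0.84, 1.86], [-1.1, 1.16], [-1.84, 2.11], [-1.51, 1.56], [-3.14, 3.14]. Speed limits (rad/s): [2.22, 2.22, 2.57, 3.14, 3.14, 3.14].

### API

Orientations are given as [roll, pitch, yaw] about the fixed x, y, z axes, in that order (R = Rz(yaw) Ry(pitch) Rx(roll)).
In Python, from bench import bot gives the robot as it stands.
- The arm moves only by the tool drive_tool, never from a script. Its argument "moves" is a list of rows, each a list of 5 numbers: the opening, from -1 (shut) to 1 (fully open), so that 0 is half open, then the shift along the world's x, y, z each as a share of 25 mm, from -1 to 1, then the turn about the world's z as a share of 4 degrees, from -1 to 1. In form: [[jaw, tx, ty, tz, turn], ...]. A call has 1 to 12 rows; each row shifts and turns the commanded pose from where the row before left it; what a row does not reach is not made up. A row lasts 1/10 s, in which the tool goes at most 50 mm and 8.59 degrees, less where a joint would pass 70% of its speed; a pose out of reach is approached as far as the arm can. A call with a number of a shift or a turn outside -1 to 1 is refused whole. A call with a gripper value outside its range is refused whole. The fingers move at their own pace and stop on an object; "newtons" is the grip in N (left out, the last holds). Time passes only in rows, so rows that do not move let the fingers close. It gives the time, the measured TCP pose, the force, the opening and the grip force at its end, in the units of the state.
- bot.observe(): the state, without advancing time (a new reading comes with each control period).
- bot.camera(name): name is "scene" or "side" or "wrist"; returns a dict with "img" (384x512x3 uint8, blue, green, red), "mtx" (3x3 intrinsics, pixels), "xyz" and "orientation" of the camera in the world; the wrist camera has in their place "tool_from_camera" (4x4, takes a point from camera to tool coordinates, whose origin is the TCP and whose axes are the flange's). Camera axes: x right, y up, looking along -z (the intrinsics and any distortion apply to the point x, -y, -z); pixel columns grow to the right and rows downward; lengths in m; the calibration is good to about 2 mm. A picture is of the moment at which its call begins: read the wrist's pose just before it. There is no depth.
- bot.close_job(): hands the job in; it is judged then, once.
Trained networks look in the newest picture that a camera, given by its name, has taken for a name from the list of things; names that differ only in an ending like _2 or _b are one class to them, and where a whole thing is asked for, a point or a joint stands for the part that bears it (a point fixed in the world has none). Each returns a list of dicts, best first, with "p" (0 to 1); they miss things now and then, are a little off and sometimes report something else, mostly with a low value. They report only what shows in the picture. A call takes as long as a camera call.
- bot.find_in(camera, name): "rect" ([left, top, right, bottom] in pixels, round what is visible of it).
- bot.regions_of(camera, name): "region" (384x512 bool, what is visible of it) and "rect" ([left, top, right, bottom] in pixels, round what is visible of it).
The state is a dict: "time_s": time; "joint_pos": joint angles; "joint_vel": joint speeds; "joint_torque": joint torques, N m; "tool_pos": TCP position; "ee_rot": TCP orientation; "ft_force": force on the tool from outside, world axes, zero at the start; "moment": the same for the moment, N m; "finger_gap": opening from 0.0 (shut) to 1.0 (fully open); "gripper_force": force on a finger pad.
Only numpy, scipy, OpenCV 4.12 (cv2) and the standard library are available. Lean on these libraries where they do the work, as an engineer would, in place of code of your own. Each camera call takes 0.05 s, during which the arm holds its last target. There are 200 camera calls.

### The job

The hinged panel of the shielded test enclosure stands ajar. Push it down with your fingertips until it lies fully shut, then set a fingertip in the slot of each of its two round quarter-turn fasteners and turn both clockwise, seen from above, to their stops so that the panel is locked. Never raise the panel or turn a fastener home before the panel is shut, and leave the tools and other things around the enclosure where they are.

Things in the scene. Friction and masses are not known exactly. Their poses are not given: they have to be found in the camera images.
- enclosure: Fixed cream shielded test enclosure, an open tray 290 mm (its x) by 380 mm (its y) by 75 mm tall, roofed by the hinged panel. Origin: centre of its underside, on the table. Its x axis points from the free front edge (robot side) towards the hinge side, y to the left, z up. The panel's hinge line runs along y through (145, 0, 75) mm in this frame.
- panel (a joint): Hinge angle of the cream panel (290 x 380 x 8 mm, about 0.85 kg with its fasteners), rad: 0 is shut flat on the tray, grows as the free front edge rises; starts 0.25 to 0.5. The stiff hinge holds it wherever it is left; pushing the front edge down takes about 2 to 5 N.
- panel_edge (a point): Point on the panel's top face, midway along y, 20 mm behind its free front edge and 270 mm from the hinge line; clear of the fasteners, good for pushing. With the panel shut it is 83 mm above the table, at x = -125 mm, y = 0 of the enclosure. Axes are the panel's: x towards the hinge, z out of its face.
- slot_left (a point): On the axis of the left (+y) fastener, at its slot's floor, 4 mm out from the panel's top face; panel shut: 87 mm above the table, x -35, y +90 mm of the enclosure. x towards the hinge, z out of the face (does not turn with the fastener). The slot, 40 mm wide and 14 mm deep, runs right across between two black half-moon lugs of 50 mm radius on a steel disc.
- slot_right (a point): The same point of the right (-y) fastener; panel shut: 87 mm above the table, x -35, y -90 mm of the enclosure. Round each fastener stands a fixed aluminium bezel, 53 mm inner and 60 mm outer radius, as high as the lugs. A fingertip set in the slot some 30 mm from the axis and moved round the axis pushes a lug and turns the fastener.
- turn_left (a joint): Turn of the left fastener, rad, growing clockwise seen from above; starts 0 to 0.35. At 0 (open) its slot runs along the enclosure's x axis; at 1.571 (locked, a firm stop) along y, parallel to the hinge. It needs about 0.12 N m (4 N at 30 mm) and stays where it is left.
- turn_right (a joint): The same for the right fastener; also clockwise from above to lock, stop at 1.571, starts 0 to 0.35.
- wrench: Bystander: steel wrench, 160 mm long, lying flat beside the enclosure; origin at its underside. Leave it alone.
- screwdriver: Bystander: screwdriver, 170 mm long, lying beside the enclosure; origin at its underside. Leave it alone.
- adapter: Bystander: brass coaxial adapter, 22 mm across, 30 mm tall, standing in front of the enclosure; origin at its underside. Leave it alone.
- attenuator: Bystander: aluminium attenuator, 32 mm across, 46 mm tall, standing in front of the enclosure; origin at its underside. Leave it alone.
- mug: Bystander: white mug, 80 mm across, 90 mm tall; origin at its underside. Leave it alone.

How it is judged:
On the way, in this order (a step that is already met when the one before it is completed fails the run):
1. the panel is pushed fully shut, both fasteners still unlocked (value of joint panel below 0.03 rad and value of joint each of turn_left, turn_right below 1 rad), for 0.2 s.
2. both fasteners are turned clockwise to their stops with the panel shut (value of joint panel below 0.03 rad and value of joint each of turn_left, turn_right above 1.45 rad), for 0.2 s.
At the end, for the whole second after the job is handed in: The panel is shut (hinge below 0.03 rad), both fasteners stand at their locked stops (above 1.45 rad of 1.571), nothing moves, and every bystander is within 30 mm of where it began (all of step 2 and not (distance of any of wrench, screwdriver, adapter, attenuator, mug from where it was at the start of the episode above 0.03 m) and velocity of joint panel between -0.05 and 0.05 rad/s and velocity of joint turn_left between -0.05 and 0.05 rad/s and velocity of joint turn_right between -0.05 and 0.05 rad/s); the robot touches nothing.
It fails at once if the panel is raised instead of pushed shut (hinge above 0.6 rad) (value of joint panel above 0.6 rad).
It fails at once if a fastener is turned home (above 1.0 rad) while the panel is still open (above 0.06 rad) (value of joint panel above 0.06 rad and value of joint any of turn_left, turn_right above 1 rad).
It fails at once if a bystander is lifted, carried or pushed more than 30 mm (distance of any of wrench, screwdriver, adapter, attenuator, mug from where it was at the start of the episode above 0.03 m).
It also fails if it takes over 56 s, if anything falls off the work surface, if the arm or the gripper's body presses on something with over 40 N, if the wrist force passes 120 N, or if a joint passes its speed limit or range.

## Working session

There is one attempt and no reset: what is moved stays moved. The work goes in short steps, Python scripts to look and compute and a tool call to move; the robot and the scene stay as the last step left them, time stands still between calls to the robot, and variables do not carry over. Pictures are saved under pics/ and viewed, at most 10 in all, crops included, and the job is handed in when it is done.

Besides the shell and the picture viewer there is one more tool, called after "Call:" by a JSON object that holds its "name" and its "arguments", one argument or row to a line. drive_tool: Moves the arm, as the interface text tells. Shift numbers are shares of 25 mm and turn numbers shares of 4 degrees, none past 1 either way. Its arguments: {"type":"object","properties":{"moves":{"type":"array","items":{"type":"array","items":{"type":"number"}}},"newtons":{"type":"number"}},"required":["moves"]}

```bash
mkdir -p pics
cat > h.py <<'E'
import numpy as np, cv2
from bench import bot
from scipy.spatial.transform import Rotation as R
E
python3 - <<'E'
from h import *
s=bot.observe(); print(s)
ims=[]
for n in ("scene","side"):
    c=bot.camera(n); print(n,c["mtx"],c["xyz"],c["orientation"],[k for k in c])
    cv2.imwrite(f"pics/{n}0.png",c["img"]); ims.append(c["img"])
    for t in ("enclosure","panel","slot_left","slot_right","turn_left"):
        print(t,[(np.round(d["rect"]).tolist(),round(d["p"],2)) for d in bot.find_in(n,t)][:3])
E
```

```text
{'time_s': 0.0, 'joint_pos': array([-2.17693259e-01,  1.04721772e-01,  9.64561081e-02,  1.56385656e+00,
       -3.06791383e-05,  1.35310864e+00]), 'joint_vel': array([ 1.59229718e-03, -8.31742307e-05, -1.26224305e-03,  1.29435896e-04,
        1.09472565e-03, -2.20118288e-05]), 'joint_torque': array([ 7.03431251e-04, -5.56934094e+01,  5.03644359e+01,  1.70058967e-02,
       -2.22691165e-04, -8.28643181e-07]), 'tool_pos': array([5.99677480e-01, 7.53907449e-05, 2.30501902e-01]), 'ee_rot': array([-3.14029143e+00, -2.56401492e-04,  1.57079061e+00]), 'ft_force': array([-0.15830185,  0.2645953 , -0.32684   ]), 'moment': array([0.00142629, 0.00281024, 0.0174269 ]), 'gripper_force': 0.0, 'finger_gap': 0.9973222426720281}
scene [[373.82191108   0.         258.30671515]
 [  0.         373.82191108 190.5657344 ]
 [  0.           0.           1.        ]] [0.88741682 0.36915848 1.08497864] [0.49506476 0.01391863 2.49507052] ['img', 'mtx', 'xyz', 'orientation']
enclosure [([184.0, 139.0, 341.0, 305.0], 0.77)]
panel [([187.0, 138.0, 337.0, 297.0], 0.68)]
slot_left [([186.0, 140.0, 335.0, 300.0], 0.87)]
slot_right [([186.0, 137.0, 338.0, 300.0], 0.82), ([290.0, 271.0, 336.0, 314.0], 0.71)]
turn_left [([264.0, 206.0, 301.0, 247.0], 0.71)]
side [[465.52996949   0.         257.71763029]
 [  0.         465.52996949 187.97971593]
 [  0.           0.           1.        ]] [ 0.21154014 -0.6081085   1.03398185] [ 0.61792453 -0.00352258 -0.55342954] ['img', 'mtx', 'xyz', 'orientation']
enclosure [([186.0, 101.0, 355.0, 268.0], 0.93)]
panel [([192.0, 100.0, 355.0, 215.0], 0.77)]
slot_left [([194.0, 100.0, 355.0, 216.0], 0.71)]
slot_right [([189.0, 99.0, 356.0, 216.0], 0.72)]
turn_left [([243.0, 116.0, 262.0, 135.0], 0.5)]
```

View pics/scene0.png

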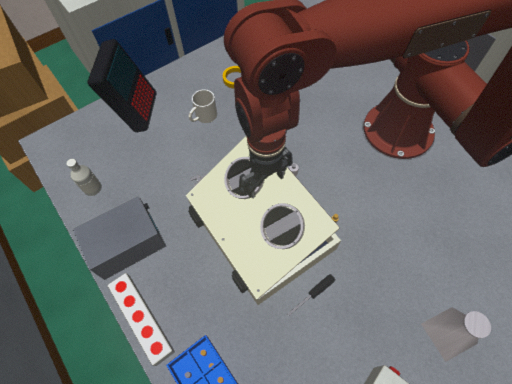

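View pics/side0.png

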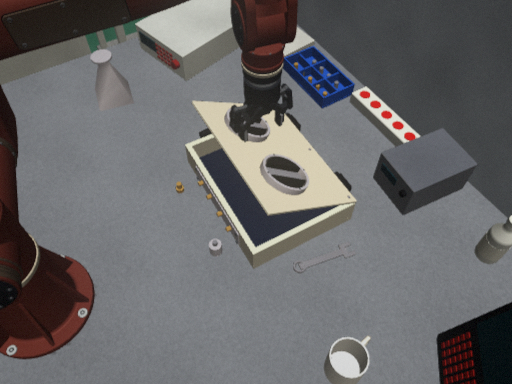

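The panel is ajar about the hinge on the far side; in the side view its corners are near (194,101), (268,212), (354,203), and in the scene view near (338,235), (258,297), (187,195). I'll zoom in to get exact corners.

Run:
```python
from h import *
a=cv2.imread("pics/scene0.png")[132:307,178:348]; b=cv2.imread("pics/side0.png")[94:269,184:361]
f=lambda i:cv2.resize(i,None,fx=2.25,fy=3.4,interpolation=cv2.INTER_CUBIC)
cv2.imwrite("pics/crop.png",np.hstack([f(a),f(b)])); print(f(a).shape)
```

```text
(595, 382, 3)
```

View pics/crop.png

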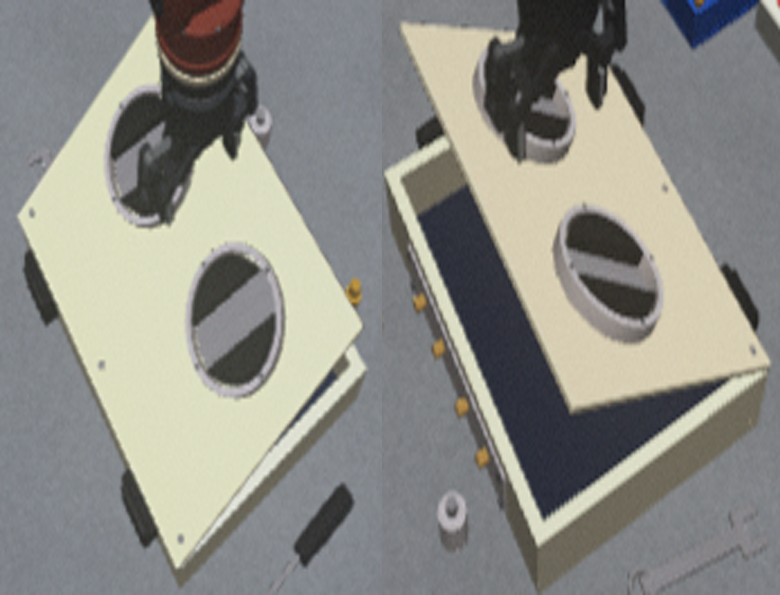

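```bash
cat >> h.py <<'E'
K={"scene":(np.array([[373.822,0,258.307],[0,373.822,190.566],[0,0,1]]),[0.88741682,0.36915848,1.08497864],[0.49506476,0.01391863,2.49507052]),
"side":(np.array([[465.53,0,257.718],[0,465.53,187.98],[0,0,1]]),[0.21154014,-0.6081085,1.03398185],[0.61792453,-0.00352258,-0.55342954])}
def proj(n,P):
    M,t,o=K[n]; q=(np.asarray(P)-t)@R.from_euler("xyz",o).as_matrix()*[1,-1,-1]
    q=q@M.T; return q[...,:2]/q[...,2:]
def pan(r,y,h,th): return [.145-r*np.cos(th)+h*np.sin(th),y,.075+r*np.sin(th)+h*np.cos(th)]
def w(p,e): c,s=np.cos(e[2]),np.sin(e[2]); return np.array([e[0]+c*p[0]-s*p[1],e[1]+s*p[0]+c*p[1],p[2]])
E
python3 - <<'E'
from h import *
from scipy.optimize import least_squares
p=lambda r,y,h:lambda th:pan(r,y,h,th)
k=lambda *a:lambda th:a
O=[("scene",p(.29,.19,.008),338.9,227.6),("scene",p(0,.19,.008),257.1,299.6),("scene",p(0,-.19,.008),186.9,195.2),
("scene",p(.18,.09,.026),283.3,226.1),("scene",p(.18,-.09,.026),244.7,177.6),("scene",k(-.145,.19,.075),340.7,240.2),
("side",p(.29,.19,.008),192,100.5),("side",p(.29,-.19,.008),268.4,213.5),("side",p(0,-.19,.008),356.4,201.4),
("side",k(-.145,-.19,.075),254.2,253.7),("side",k(-.145,-.19,0),254.2,267.5),("side",k(-.145,.19,.075),185.8,144.6),("side",p(.18,-.09,.026),283.6,172.8)]
f=lambda e:np.concatenate([proj(n,w(g(e[3]),e))-[u,v] for n,g,u,v in O])
r=least_squares(f,[.6,0,0,.35],loss="soft_l1")
print(r.x); print(f(r.x).reshape(-1,2).round(1))
e=r.x
for n,q in dict(edge=pan(.27,0,.008,e[3]),L=pan(.18,.09,.012,0),Rr=pan(.18,-.09,.012,0),edge0=pan(.27,0,.008,0)).items(): print(n,w(q,e).round(4))
a=bot.camera
for n in("scene","side"):
  for t in("wrench","screwdriver","adapter","attenuator","mug"): print(n,t,[(np.round(d["rect"]).tolist(),round(d["p"],2)) for d in bot.find_in(n,t)][:1])
E
```

```text
[ 0.61763919  0.00222945 -0.03809383  0.48507256]
[[ 0.9  0.3]
 [-0.8  0.2]
 [-1.8  0.3]
 [-2.  -0.3]
 [-1.7 -0.4]
 [ 0.2  0. ]
 [-1.1  0.5]
 [-0.2  0.6]
 [ 0.4 -1.3]
 [-1.4  0.2]
 [-1.2  0.7]
 [-1.4 -0.4]
 [ 2.  -1.6]]
edge [0.5276 0.0057 0.208 ]
L [0.5861 0.0935 0.087 ]
Rr [ 0.5792 -0.0864  0.087 ]
edge0 [0.4927 0.007  0.083 ]
scene wrench [([192.0, 174.0, 202.0, 185.0], 0.46)]
scene screwdriver [([291.0, 271.0, 334.0, 312.0], 0.68)]
scene adapter []
scene attenuator [([291.0, 166.0, 298.0, 172.0], 0.41)]
scene mug [([188.0, 89.0, 213.0, 124.0], 0.59)]
side wrench [([296.0, 243.0, 358.0, 274.0], 0.98)]
side screwdriver []
side adapter []
side attenuator [([209.0, 239.0, 220.0, 252.0], 0.55)]
side mug [([323.0, 336.0, 367.0, 384.0], 0.7)]
```

Call:
{"name": "drive_tool", "arguments": {
  "moves": [
    [-1, 0, 0, 0, 0],
    [-1, -0.5, 0, 0, 0],
    [-1, -0.6, 0.1, 0, 0],
    [-1, -0.6, 0.1, 0, 0],
    [-1, -0.6, 0, 0, 0],
    [-1, -0.3, 0, 0, 0],
    [-1, 0, 0, 0, 0],
    [-1, 0, 0, 0, 0],
    [-1, 0, 0, 0, 0],
    [-1, 0, 0, 0, 0]
  ]
}}

```text
time_s: 2.1
tool_pos: [0.5354, 0.0049, 0.2312]
ee_rot: [-3.141, -0.0, 1.571]
ft_force: [-0.2, -0.4, 0.2]
finger_gap: -0.005
gripper_force: 0.0
```

Call:
{"name": "drive_tool", "arguments": {
  "moves": [
    [-1, 0, 0, -0.5, 0],
    [-1, 0, 0, -0.4, 0],
    [-1, 0, 0, -0.3, 0],
    [-1, -0.1, 0, -0.3, 0],
    [-1, -0.1, 0, -0.3, 0]
  ]
}}

```text
time_s: 2.6
tool_pos: [0.5298, 0.005, 0.1858]
ee_rot: [3.142, -0.0, 1.571]
ft_force: [-1.0, -0.5, 4.0]
finger_gap: -0.001
gripper_force: 1.8
```

Call:
{"name": "drive_tool", "arguments": {
  "moves": [
    [-1, -0.1, 0, -0.36, 0],
    [-1, -0.1, 0, -0.36, 0],
    [-1, -0.1, 0, -0.36, 0],
    [-1, -0.1, 0, -0.36, 0],
    [-1, -0.1, 0, -0.36, 0],
    [-1, -0.1, 0, -0.36, 0],
    [-1, -0.1, 0, -0.36, 0],
    [-1, -0.1, 0, -0.36, 0],
    [-1, -0.1, 0, -0.36, 0],
    [-1, -0.1, 0, -0.36, 0]
  ]
}}

```text
time_s: 3.6
tool_pos: [0.5051, 0.0048, 0.0957]
ee_rot: [3.141, 0.0, 1.571]
ft_force: [2.9, -0.5, 2.9]
finger_gap: -0.001
gripper_force: 1.5
```

Call:
{"name": "drive_tool", "arguments": {
  "moves": [
    [-1, 0, 0, -0.16, 0],
    [-1, 0, 0, -0.12, 0],
    [-1, 0, 0, -0.08, 0],
    [-1, 0, 0, -0.08, 0],
    [-1, 0, 0, 0, 0]
  ]
}}

```text
time_s: 4.1
tool_pos: [0.5049, 0.0051, 0.085]
ee_rot: [-3.141, -0.0, 1.571]
ft_force: [-0.7, -0.9, 1.2]
finger_gap: -0.001
gripper_force: 0.0
```

Call:
{"name": "drive_tool", "arguments": {
  "moves": [
    [-1, 0, 0, -0.06, 0],
    [-1, 0, 0, -0.06, 0],
    [-1, 0, 0, 0, 0]
  ]
}}

```text
time_s: 4.4
tool_pos: [0.5051, 0.005, 0.083]
ee_rot: [3.141, 0.0, 1.571]
ft_force: [-4.7, 1.0, 8.4]
finger_gap: -0.0
gripper_force: 4.0
```

Call:
{"name": "drive_tool", "arguments": {
  "moves": [
    [-1, 0, 0, -0.06, 0],
    [-1, 0, 0, 0, 0],
    [-1, 0, 0, 0, 0],
    [-1, 0, 0, 0.5, 0],
    [-1, 0, 0, 1, 0],
    [-1, 0, 0, 1, 0],
    [-1, 0, 0, 1, 0],
    [-1, 0, 0, 1, 0],
    [-1, 0, 0, 1, 0],
    [-1, 0, 0, 1, 0],
    [-1, 0, 0, 1, 0],
    [-1, 0, 0, 0, 0]
  ]
}}

```text
time_s: 5.6
tool_pos: [0.5065, 0.0047, 0.2721]
ee_rot: [3.136, 0.001, 1.571]
ft_force: [0.3, 0.2, 0.6]
finger_gap: 0.001
gripper_force: 0.0
```

Run:
```python
from h import *
s=bot.observe();print(s["tool_pos"],s["ee_rot"])
cs={n:bot.camera(n) for n in("wrist","scene","side")}
print(cs["wrist"]["mtx"],cs["wrist"]["tool_from_camera"])
import pickle;pickle.dump((s,cs),open("v1.pkl","wb"))
z=lambda i:cv2.resize(i,None,fx=2.25,fy=2.25,interpolation=cv2.INTER_CUBIC)
a=z(cs["scene"]["img"][132:307,178:348]);b=z(cs["side"]["img"][94:269,184:361])
cv2.imwrite("pics/v1.png",np.hstack([a,b]))
cv2.imwrite("pics/w1.png",cs["wrist"]["img"])
```

```text
[0.50645447 0.00465483 0.27210459] [3.13614229e+00 1.30674816e-03 1.57077389e+00]
[[318.03879419   0.         256.15729995]
 [  0.         318.03879419 188.71462104]
 [  0.           0.           1.        ]] [[-2.41121286e-04  9.57767919e-01  2.87542267e-01  7.37722135e-02]
 [ 9.99999936e-01  3.07046705e-04 -1.84175405e-04  1.39236397e-04]
 [-2.64686200e-04  2.87542204e-01 -9.57767932e-01 -1.43407994e-01]
 [ 0.00000000e+00  0.00000000e+00  0.00000000e+00  1.00000000e+00]]
```

View pics/v1.png

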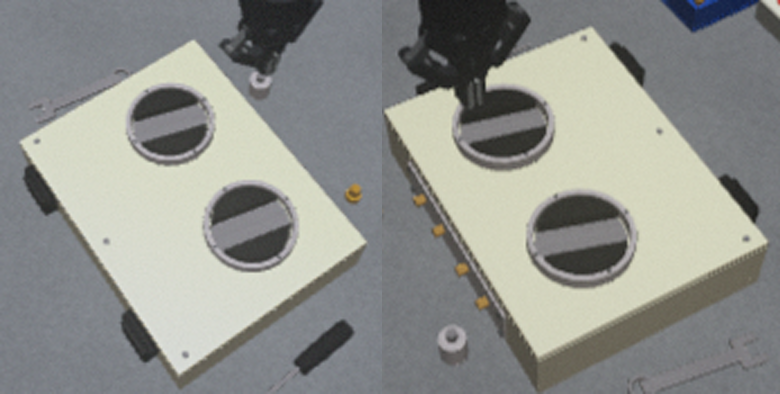

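View pics/w1.png

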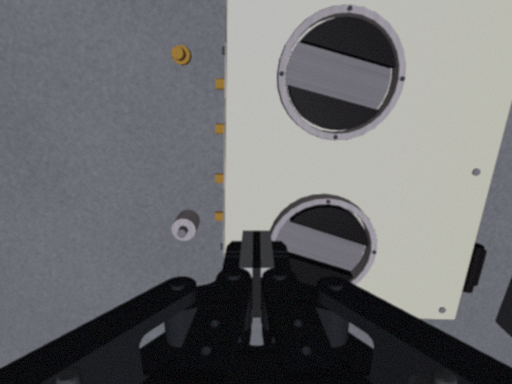

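Panel is shut. In the wrist image the left bezel is centred near (342,72), the right near (324,247), and both slots are tilted clockwise about 16-18°. Now I'll get their positions.

Run:
```python
from h import *
import pickle; s,cs=pickle.load(open("v1.pkl","rb")); c=cs["wrist"]
T=c["tool_from_camera"]; Rt=R.from_euler("xyz",s["ee_rot"]).as_matrix()
def ray(u,v,z):
    d=np.linalg.inv(c["mtx"])@[u,v,1]*[1,-1,-1]; d=Rt@T[:3,:3]@d; o=s["tool_pos"]+Rt@T[:3,3]
    return o+d*(z-o[2])/d[2]
print("L",ray(342,72.5,.101),"R",ray(324,246,.101))
for n,a,b in(("L top",(303,42),(393,68)),("L low",(287,87),(380,109)),("R top",(300,207),(366,240))): 
    p,q=ray(*a,.101),ray(*b,.101); print(n,p,q,np.degrees(np.arctan2(*(q-p)[[1,0]])))
for n,P in(("scene",((254,226),(170,124))),("side",((580,237),(504,126)))):
    for X,Y in P:
        u,v=(178+X/2.25,132+Y/2.25) if n=="scene" else (184+(X-382)/2.25,94+Y/2.25)
        M,t,o=K[n]; d=R.from_euler("xyz",o).as_matrix()@(np.linalg.inv(M)@[u,v,1]*[1,-1,-1]); print(n,np.array(t)+d*(.101-t[2])/d[2])
```

```text
L [0.587575  0.0966783 0.101    ] R [ 0.58175143 -0.08180066  0.101     ]
L top [0.55011754 0.12270674 0.101     ] [0.63470129 0.10061337 0.101     ] -14.638658248504223
L low [0.5366745  0.08382058 0.101     ] [0.62675971 0.06364271 0.101     ] -12.62509913207909
R top [ 0.55369249 -0.03640755  0.101     ] [ 0.62705737 -0.0747354   0.101     ] -27.583818749896878
scene [0.58619289 0.09970125 0.101     ]
scene [ 0.58250741 -0.08129658  0.101     ]
side [ 0.57461071 -0.09239293  0.101     ]
side [0.58345724 0.08440658 0.101     ]
```

Call:
{"name": "drive_tool", "arguments": {
  "moves": [
    [-1, 0.72, 0.55, -0.9, -0.6],
    [-1, 0.72, 0.55, -0.9, -0.6],
    [-1, 0.72, 0.55, -0.9, -0.6],
    [-1, 0.72, 0.55, -0.9, -0.6],
    [-1, 0.72, 0.55, -0.9, -0.6],
    [-1, 0.72, 0.55, -0.9, -0.6],
    [-1, 0, 0, 0, 0],
    [-1, 0, 0, 0, 0]
  ]
}}

```text
time_s: 6.55
tool_pos: [0.6119, 0.0877, 0.1317]
ee_rot: [-3.139, 0.001, 1.321]
ft_force: [0.5, -0.1, -0.0]
finger_gap: 0.001
gripper_force: 0.0
```

Run:
```python
from h import *
s=bot.observe();print(s["tool_pos"],s["ee_rot"],s["joint_pos"])
cs={n:bot.camera(n) for n in("wrist","scene","side")}
z=lambda i,f:cv2.resize(i,None,fx=f,fy=f,interpolation=cv2.INTER_CUBIC)
a=z(cs["scene"]["img"][180:260,240:340],4);b=z(cs["side"]["img"][100:180,200:300],4)
cv2.imwrite("pics/v2.png",np.vstack([np.hstack([a,b]),np.hstack([z(cs["wrist"]["img"],.7),np.zeros((269,442,3),np.uint8)])]))
```

```text
[0.6118596  0.08770119 0.13170033] [-3.13858123e+00  7.30023073e-04  1.32063886e+00] [-6.87843130e-02  1.67310834e-01 -1.48819254e-02  1.39169727e+00
 -1.74844776e-04  1.75217085e+00]
```

View pics/v2.png

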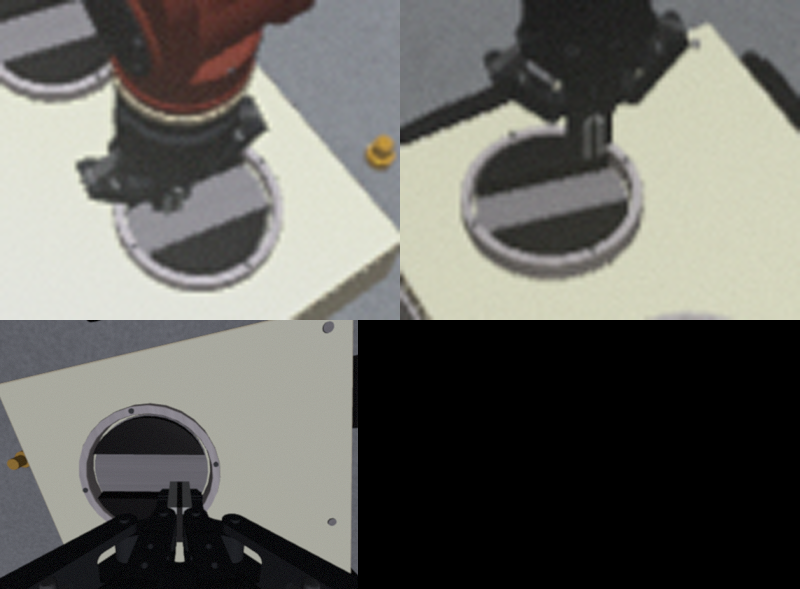

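The tip hovers over the hinge-side end of the left slot, and the slot runs level in the wrist image, bounded by rows about 194 and 244 (full-size). I'll compute the offsets.

Run:
```python
from h import *
import pickle; s,cs=pickle.load(open("v1.pkl","rb")); c=cs["wrist"]; T=c["tool_from_camera"]; M=c["mtx"]
def tl(u,v,z,zt=.1317):
    d=T[:3,:3]@(np.linalg.inv(M)@[u,v,1]*[1,-1,-1]); return (T[:3,3]+d*((zt-z)-T[2,3])/d[2])*1000
f=lambda X,Y:(X/.7,(Y-320)/.7)
for n,p,z in(("upper",(150,456),.101),("lower",(140,491),.087),("bezel l",(79,468),.101),("bezel r",(220,466),.101),("bezel top",(150,404),.101)): print(n,tl(*f(*p),z).round(1))
```

```text
upper [ 18.2 -23.9  30.7]
lower [-20.5 -36.4  44.7]
bezel l [  7.7 -83.5  30.7]
bezel r [ 9.4 34.  30.7]
bezel top [ 60.  -22.3  30.7]
```

Call:
{"name": "drive_tool", "arguments": {
  "moves": [
    [-1, 0.19, -0.05, -0.4, 0],
    [-1, 0, 0, -0.4, 0],
    [-1, 0, 0, -0.4, 0],
    [-1, 0, 0, -0.3, 0],
    [-1, 0, 0, -0.12, 0],
    [-1, 0, 0, 0, 0]
  ]
}}

```text
time_s: 7.3
tool_pos: [0.6173, 0.0863, 0.0921]
ee_rot: [-3.141, 0.0, 1.32]
ft_force: [-0.4, -0.2, -0.8]
finger_gap: 0.002
gripper_force: 0.0
```

Call:
{"name": "drive_tool", "arguments": {
  "moves": [
    [-1, -0.049, -0.149, -0.04, -1],
    [-1, -0.068, -0.142, 0, -1],
    [-1, -0.086, -0.131, 0, -1],
    [-1, -0.102, -0.119, 0, -1],
    [-1, -0.117, -0.105, 0, -1],
    [-1, -0.13, -0.088, 0, -1]
  ]
}}

```text
time_s: 7.9
tool_pos: [0.6045, 0.0686, 0.0924]
ee_rot: [3.141, -0.002, 0.898]
ft_force: [1.7, 4.5, -2.6]
finger_gap: 0.001
gripper_force: 2.6
```

Call:
{"name": "drive_tool", "arguments": {
  "moves": [
    [-1, -0.14, -0.071, 0, -1],
    [-1, -0.148, -0.052, 0, -1],
    [-1, -0.154, -0.032, 0, -1],
    [-1, -0.157, -0.012, 0, -1],
    [-1, -0.156, 0.009, 0, -1],
    [-1, 0, 0, 0, 0]
  ]
}}

```text
time_s: 8.5
tool_pos: [0.5864, 0.0653, 0.0928]
ee_rot: [-3.141, -0.005, 0.55]
ft_force: [5.6, 7.2, -1.7]
finger_gap: -0.001
gripper_force: 3.5
```

Call:
{"name": "drive_tool", "arguments": {
  "moves": [
    [-1, -0.154, 0.04, 0, 0],
    [-1, -0.15, 0.05, 0, -0.5],
    [-1, 0, 0, 0, 0]
  ]
}}

```text
time_s: 8.8
tool_pos: [0.5797, 0.0675, 0.0933]
ee_rot: [3.141, -0.006, 0.517]
ft_force: [7.8, 4.8, -1.1]
finger_gap: -0.0
gripper_force: 4.0
```

Call:
{"name": "drive_tool", "arguments": {
  "moves": [
    [-1, -0.1, 0.04, 0, 0],
    [-1, -0.1, 0.04, 0, 0],
    [-1, 0, 0, 0, 0]
  ]
}}

```text
time_s: 9.1
tool_pos: [0.5772, 0.0686, 0.0939]
ee_rot: [3.137, -0.01, 0.517]
ft_force: [19.3, 3.7, -6.9]
finger_gap: -0.001
gripper_force: 9.6
```

Call:
{"name": "drive_tool", "arguments": {
  "moves": [
    [-1, -0.06, 0.0, 0, 0],
    [-1, 0, 0, 0, 0],
    [-1, 0, 0, 0, 0]
  ]
}}

```text
time_s: 9.4
tool_pos: [0.5769, 0.0686, 0.0941]
ee_rot: [3.136, -0.012, 0.517]
ft_force: [24.6, 6.1, -10.6]
finger_gap: 0.004
gripper_force: 12.4
```

Call:
{"name": "drive_tool", "arguments": {
  "moves": [
    [-1, 0.2, 0, 0, 0],
    [-1, 0.2, 0, 0, 0],
    [-1, 0, 0, 0.4, 0],
    [-1, 0, 0, 0.8, 0],
    [-1, 0, 0, 0.4, 0]
  ]
}}

```text
time_s: 9.9
tool_pos: [0.5814, 0.0681, 0.1341]
ee_rot: [3.14, -0.001, 0.517]
ft_force: [0.1, 0.4, 1.2]
finger_gap: 0.0
gripper_force: 0.0
```

Call:
{"name": "drive_tool", "arguments": {
  "moves": [
    [-1, 0.08, -0.67, 0, 0.95],
    [-1, 0.08, -0.67, 0, 0.95],
    [-1, 0.08, -0.67, 0, 0.95],
    [-1, 0.08, -0.67, 0, 0.95],
    [-1, 0.08, -0.67, 0, 0.95],
    [-1, 0.08, -0.67, 0, 0.95],
    [-1, 0.08, -0.67, 0, 0.95],
    [-1, 0.08, -0.67, 0, 0.95],
    [-1, 0.08, -0.67, 0, 0.95],
    [-1, 0.08, -0.67, 0, 0.95],
    [-1, 0, 0, 0, 0],
    [-1, 0, 0, 0, 0]
  ]
}}

```text
time_s: 11.1
tool_pos: [0.6009, -0.0992, 0.1321]
ee_rot: [-3.142, -0.0, 1.178]
ft_force: [-0.7, 0.2, -0.1]
finger_gap: -0.004
gripper_force: 0.0
```

Run:
```python
from h import *
s=bot.observe();print(s["tool_pos"],s["ee_rot"],s["joint_pos"])
cs={n:bot.camera(n) for n in("wrist","scene","side")}
z=lambda i,f:cv2.resize(i,None,fx=f,fy=f,interpolation=cv2.INTER_CUBIC)
a=z(cs["scene"]["img"][140:280,190:330],2);b=z(cs["side"]["img"][100:240,190:330],2)
cv2.imwrite("pics/v3.png",np.hstack([cs["wrist"]["img"],np.vstack([a,b])[:384*2][:560][:384] if 0 else cv2.resize(np.vstack([a,b]),(192,384))]))
cv2.imwrite("pics/v3.png",np.hstack([cs["wrist"]["img"],np.vstack([a,b])[:384]]))
```

```text
[ 0.60087708 -0.09920795  0.13208723] [-3.14153343e+00 -1.24377448e-04  1.17774207e+00] [-3.78136422e-01  1.35654195e-01 -4.87608764e-02  1.38643861e+00
  1.25247021e-04  1.58571415e+00]
```

View pics/v3.png

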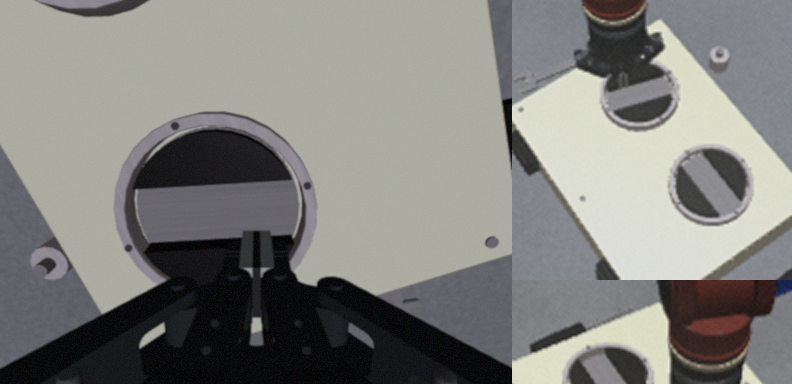

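Run:
```python
from h import *
import pickle; s,cs=pickle.load(open("v1.pkl","rb")); c=cs["wrist"]; T=c["tool_from_camera"]; M=c["mtx"]
def tl(u,v,z,zt=.1321):
    d=T[:3,:3]@(np.linalg.inv(M)@[u,v,1]*[1,-1,-1]); return (T[:3,3]+d*((zt-z)-T[2,3])/d[2])
Rt=R.from_euler("xyz",[np.pi,0,1.1777]).as_matrix()
for n,u,v,z in(("upL",136,189,.101),("upR",298,180,.101),("lowL",148,243,.087),("lowR",230,238,.087),("bl",115,202,.101),("br",318,200,.101),("bt",216,111,.101)):
    t=tl(u,v,z); print(n,(t*1000).round(1),(Rt@t+[.6009,-.0992,.1321]).round(4))
```

```text
upL [ 21.2 -68.7  31.1] [ 0.5456 -0.0533  0.101 ]
upR [26.5 24.  31.1] [ 0.6332 -0.0839  0.101 ]
lowL [-19.8 -70.4  45.1] [ 0.5283 -0.0905  0.087 ]
lowR [-16.2 -16.8  45.1] [ 0.5792 -0.1077  0.087 ]
bl [ 13.4 -81.7  31.1] [ 0.5305 -0.0556  0.101 ]
br [14.5 36.  31.1] [ 0.6397 -0.0995  0.101 ]
bt [ 64.7 -21.2  31.1] [ 0.6061 -0.0313  0.101 ]
```

Call:
{"name": "drive_tool", "arguments": {
  "moves": [
    [-1, 0.17, 0.05, 0, 0.8],
    [-1, 0.17, 0.05, -0.4, 0],
    [-1, 0, 0, -0.4, 0],
    [-1, 0, 0, -0.4, 0],
    [-1, 0, 0, -0.3, 0],
    [-1, 0, 0, -0.14, 0],
    [-1, 0, 0, 0, 0]
  ]
}}

```text
time_s: 11.95
tool_pos: [0.609, -0.0967, 0.09]
ee_rot: [-3.141, -0.0, 1.235]
ft_force: [0.8, 0.4, 0.8]
finger_gap: -0.002
gripper_force: 0.0
```

Call:
{"name": "drive_tool", "arguments": {
  "moves": [
    [-1, -0.061, -0.144, 0, -1],
    [-1, -0.08, -0.135, 0, -1],
    [-1, -0.096, -0.124, 0, -1],
    [-1, -0.112, -0.11, 0, -1],
    [-1, -0.125, -0.094, 0, -1],
    [-1, -0.136, -0.078, 0, -1]
  ]
}}

```text
time_s: 12.55
tool_pos: [0.5947, -0.1131, 0.0914]
ee_rot: [-3.142, -0.002, 0.814]
ft_force: [2.8, 6.7, 0.3]
finger_gap: -0.001
gripper_force: 3.5
```

Call:
{"name": "drive_tool", "arguments": {
  "moves": [
    [-1, -0.146, -0.059, 0, -1],
    [-1, -0.152, -0.04, 0, -1],
    [-1, -0.156, -0.019, 0, -1],
    [-1, -0.157, 0, 0, -1],
    [-1, -0.154, 0.025, 0, -0.5],
    [-1, -0.154, 0.045, 0, -0.5],
    [-1, 0, 0, 0, 0]
  ]
}}

```text
time_s: 13.25
tool_pos: [0.5733, -0.1137, 0.0921]
ee_rot: [3.141, -0.006, 0.468]
ft_force: [8.2, 5.5, -0.3]
finger_gap: 0.0
gripper_force: 4.2
```

Call:
{"name": "drive_tool", "arguments": {
  "moves": [
    [-1, -0.15, 0.04, 0, 0],
    [-1, -0.1, 0.04, 0, 0],
    [-1, 0, 0, 0, 0]
  ]
}}

```text
time_s: 13.55
tool_pos: [0.57, -0.1128, 0.0928]
ee_rot: [3.137, -0.011, 0.469]
ft_force: [23.2, 5.7, -7.4]
finger_gap: 0.0
gripper_force: 11.2
```

Call:
{"name": "drive_tool", "arguments": {
  "moves": [
    [-1, -0.06, 0, 0, 0],
    [-1, 0, 0, 0, 0],
    [-1, 0, 0, 0, 0],
    [-1, 0.25, 0, 0, 0],
    [-1, 0.2, 0, 0, 0],
    [-1, 0, 0, 0.4, 0],
    [-1, 0, 0, 0.8, 0],
    [-1, -0.4, 0.4, 1, 0],
    [-1, -0.8, 0.8, 1, 0],
    [-1, -0.8, 0.8, 1, 0],
    [-1, -0.8, 0.8, 1, 0],
    [-1, -0.5, 0.6, 1, 0]
  ]
}}

```text
time_s: 14.75
tool_pos: [0.4907, -0.0272, 0.2479]
ee_rot: [3.141, -0.0, 0.468]
ft_force: [0.0, -0.1, 0.3]
finger_gap: -0.004
gripper_force: 0.0
```

Call:
{"name": "drive_tool", "arguments": {
  "moves": [
    [-1, -0.5, 0.3, 0.5, 1],
    [-1, -0.3, 0, 0.3, 1],
    [-1, 0, 0, 0, 1],
    [-1, 0, 0, 0, 1],
    [-1, 0, 0, 0, 1],
    [-1, 0, 0, 0, 1],
    [-1, 0, 0, 0, 0],
    [-1, 0, 0, 0, 0]
  ]
}}

```text
time_s: 15.55
tool_pos: [0.4721, -0.0207, 0.2663]
ee_rot: [3.141, 0.0, 0.884]
ft_force: [0.1, 0.7, -0.4]
finger_gap: -0.003
gripper_force: 0.0
```

Run:
```python
from h import *
s=bot.observe();print(s["tool_pos"],s["ee_rot"],s["ft_force"])
cs={n:bot.camera(n) for n in("scene","side")}
z=lambda i,f:cv2.resize(i,None,fx=f,fy=f,interpolation=cv2.INTER_CUBIC)
g=[]
e=[.6185,.0022,-.038]
for n,(x0,y0) in(("scene",(175,130)),("side",(180,94))):
    a=z(cs[n]["img"][y0:y0+200,x0:x0+195],2.05)
    for y in(.09,-.09):  # expected locked slot: thin line along enclosure y through slot floor
        q=[proj(n,w([-.035,y+d,.087],e)) for d in(-.048,.048)]
        q=[tuple(int(v) for v in (k-[x0,y0])*2.05) for k in q]; cv2.line(a,*q,(0,0,255),1)
    g.append(a)
cv2.imwrite("pics/v4.png",np.hstack(g))
```

```text
[ 0.47211422 -0.02071803  0.26634272] [3.14114420e+00 1.63581929e-05 8.84359266e-01] [ 0.07377817  0.65921482 -0.35172032]
```

View pics/v4.png

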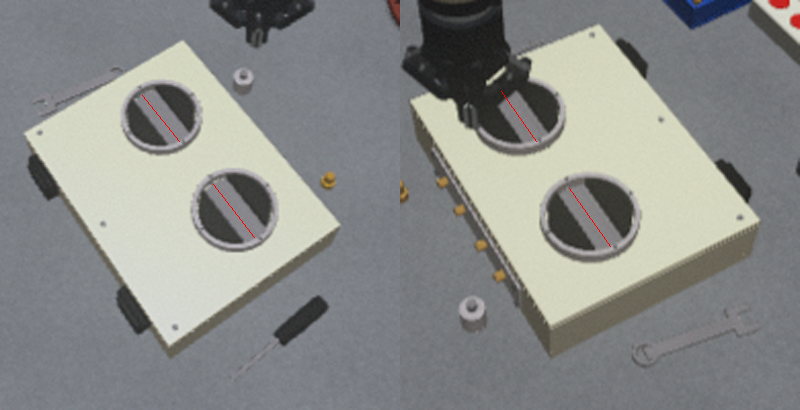

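The panel is shut and both slots run parallel to the hinge, matching the red expected-lock lines. In the scene crop the left one is near (235,210) and the right near (162,117). The bystanders in view look undisturbed.

```bash
python3 -c "
from bench import bot
print(bot.close_job())"
```

```text
the job is handed in; nothing more can be done
None
```

The panel is pushed fully shut, both fasteners are turned clockwise to their stops, and the job was handed in at about 15.7 s. Its verdict was not shown.

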